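Tighten the open cam lock of a flat-pack drawer part

TASK

Two flat-pack drawer parts lie on the worktop; on one of them the upright rail still stands off from its board by a gap. Take the stubby screwdriver from its ring stand, put its blade down into the slotted cam disc of that part, and turn the cam clockwise, about a quarter turn of the screwdriver, so that it draws the bolt in and pulls the rail right up to the board. Then let go and leave the screwdriver standing upright in the cam.

Things in the scene. Friction and masses are not known exactly. Their poses are not given: they have to be found in the camera images.
- driver: Stubby screwdriver, upright in a dark ring stand (68 mm wide, 20 high). Origin: middle of the blade's lower edge; z up, x along the blade's width. Steel blade 34 (x) x 5 (y) x 16 mm; round collar 44 mm wide at z 16 to 22, which rests on the stand or cam; flat-sided brown wooden handle 44 (x) x 26 (y) mm, z 22 to 88 (cap to 91). Grip the 26 mm flats (along y) near z 66. A half turn makes no odds.
- cam_slot (a point): Slot centre on the top face of the open part's steel cam disc (56 mm wide, top 32 mm up, in a 30 mm wooden board); x along the slot, z up; turns with the cam. Slot right across, 14 mm wide (mouth 20), 18 deep: blade play about 15 deg. Collar seated: driver origin 16 mm below this point. Rail, 45 mm high, 80 to 90 mm off along the slot's x as found. The other part, with no gap, is locked.
- cam (a joint): Angle of the open part's cam disc (rad): 0 as found, grows clockwise seen from above, stop at 1.3, where the rail is fully home. Takes about 0.12 N m to turn and stays where it is left. With the play in the slot, an aligned blade turned 1.5 rad turns it by about 1.23.
- rail (a joint): How far the upright rail has been drawn to its board (m): 0 as found (gap 15 mm), 0.015 when the gap is shut. Driven by the cam, in proportion to its angle.
Things that resemble listed ones, but are neither listed nor needed, are in the scene too. Leave any orange or red look-alike of the driver alone.

How it is judged:
By the outcome, as a careful person would: the job done as asked, in the order asked, and still so for the second after the job is handed in, with the robot touching nothing.
It also fails if it takes over 43 s, if anything falls off the work surface, if the arm or the gripper's body presses on something with over 40 N, if the wrist force passes 120 N, or if a joint passes its speed limit or range.

ROBOT

A 6-joint arm with a two-finger parallel gripper is mounted at the origin on a cart in front of the work surface, level with it; the furniture and walls round the work are solid. World frame = base frame: x ahead of the robot, y to its left, z up, the work surface at z = 0. Lengths are in m, angles in degrees, forces in N, time in s.
With the tool pointing down it reaches from about 0.275 to 0.975 m from the base axis. Payload 8.4 kg.
Tool frame: the origin (TCP) lies on the centre line of the jaws, within the pads' length; the fingertips stand 19 mm ahead of it and the grasp point (between the pads) is the TCP; z points along the fingers, y is the line along which they close (so a half turn about z gives the same grasp; the last joint's range is limited). The gripper opens to 92 mm and grips with 3 to 60 N. Pads are 20 mm wide; open, the fingers measure 128 mm over their backs; the gripper's body (75 mm by 189 mm) begins 69 mm behind the grasp point.
Start: joints at [76.18, 20.225, 93.587, -0, 66.188, -0.138], TCP at [0.148, 0.607, 0.234] pointing down, gripper open.
Joint ranges: [-150.9, 150.9], [-52.94, 120.26], [3.33, 152.33], [-74.26, 254.26], [0, 154.13], [-172.89, 172.89]. Speed limits (degrees/s): [127.2, 127.2, 159.86, 180, 180, 180].

INTERFACE

Orientations are given as [roll, pitch, yaw] about the fixed x, y, z axes, in that order (R = Rz(yaw) Ry(pitch) Rx(roll)).
In Python, from bench import read_state, camera, calibration, close_job gives the robot as it stands.
- The arm moves only by the tool play_rows, never from a script. Its argument "steps" is a list that holds one entry, the list of rows, each a list of 6 numbers: the shift along the world's x, y, z in m, then the turn, a rotation vector about the world's x, y, z in rad. In form: [[[tx, ty, tz, wx, wy, wz], ...]]. A call has 1 to 20 rows; each row shifts and turns the commanded pose from where the row before left it; what a row does not reach is not made up. A row lasts 1/8 s, in which the tool goes at most 62.5 mm and 10.7 degrees, less where a joint would pass 70% of its speed; a pose out of reach is approached as far as the arm can. A call is refused whole if a number of a shift passes 0.0625 or a number of a turn 0.188, either way. A call with a gripper value outside its range is refused whole. "hand" is the opening, from 0 (shut) to 1 (fully open), set as the call begins (left out, the last holds). The fingers move at their own pace and stop on an object; "newtons" is the grip in N (left out, the last holds). Time passes only in rows, so rows that do not move let the fingers close. It gives the time, the measured TCP pose, the force, the opening and the grip force at its end, in the units of the state.
- read_state(): the state, without advancing time (a new reading comes with each control period).
- camera(name): name is "scene" or "top"; returns the picture (384x512x3 uint8, blue, green, red); there is no depth.
- calibration(name): a dict with "camera_matrix" (3x3 intrinsics, pixels), "dist_coeffs" ([k1, k2, p1, p2, k3] as OpenCV has them; the pictures are not rectified), "R" (3x3) and "t" (3): a world point X has camera coordinates R X + t. Camera axes: x right, y down, z forward; pixel columns grow to the right and rows downward; lengths in m; the calibration is good to about 2 mm. A picture is of the moment at which its call begins. calibration takes no time and is no camera call.
- close_job(): hands the job in; it is judged then, once.
The state is a dict: "clock": time; "joint_positions": joint angles; "dq": joint speeds; "effort": joint torques, N m; "position": TCP position; "tool_rot": TCP orientation; "contact_force": force on the tool from outside, world axes, zero at the start; "moment": the same for the moment, N m; "opening": finger opening in m; "gripper_force": force on a finger pad.
Only numpy, scipy, OpenCV 4.12 (cv2) and the standard library are available. Lean on these libraries where they do the work, as an engineer would, in place of code of your own. Each camera call takes 0.05 s, during which the arm holds its last target. There are 200 camera calls.

## Working session

There is one attempt and no reset: what is moved stays moved. The work goes in short steps, Python scripts to look and compute and a tool call to move; the robot and the scene stay as the last step left them, time stands still between calls to the robot, and variables do not carry over. Pictures are saved under pics/ and viewed, at most 10 in all, crops included, and the job is handed in when it is done.

Besides the shell and the picture viewer there is one more tool, called after "Call:" as name(argument=value, ...) on one line, values as JSON. play_rows: Moves the arm, as the interface text tells. Its arguments: {"type":"object","properties":{"steps":{"type":"array"},"hand":{"type":"number"},"newtons":{"type":"number"}},"required":["steps"]}

```bash
mkdir -p pics; python3 - <<'E'
from bench import *
import cv2
for n in("scene","top"):
    cv2.imwrite(f"pics/{n}0.png",camera(n)); c=calibration(n); print(n,c)
s=read_state(); print(s)
E
```

```text
scene {'camera_matrix': array([[461.77448995,   0.        , 250.33624977],
       [  0.        , 461.77448995, 194.4896501 ],
       [  0.        ,   0.        ,   1.        ]]), 'dist_coeffs': array([0.03557581, 0.        , 0.        , 0.        , 0.        ]), 'R': array([[ 0.65018376, -0.7593005 ,  0.02690397],
       [-0.30513706, -0.29338825, -0.90598825],
       [ 0.69581064,  0.58084945, -0.422447  ]]), 't': array([-0.370844  ,  0.19183157,  0.95409587])}
top {'camera_matrix': array([[405.65105082,   0.        , 257.27795113],
       [  0.        , 405.65105082, 188.34337622],
       [  0.        ,   0.        ,   1.        ]]), 'dist_coeffs': array([0.02093342, 0.        , 0.        , 0.        , 0.        ]), 'R': array([[-0.0066761 , -0.9999568 ,  0.00646803],
       [-0.99453616,  0.00596577, -0.10422205],
       [ 0.10417896, -0.00712848, -0.99453302]]), 't': array([-0.04536073,  0.53789755,  1.18514213])}
{'clock': 0.1, 'joint_positions': array([ 7.61807869e+01,  2.02571341e+01,  9.36251562e+01,  4.66696165e-05,
        6.61894473e+01, -1.39283885e-01]), 'dq': array([ 0.03540268, -0.22179255, -0.02089508, -0.03915066,  0.03477694,
        0.02380408]), 'effort': array([-2.66960451e-04, -5.94904447e+01, -3.34929693e+01,  6.97935093e-02,
        1.83556136e-02, -3.68017356e-05]), 'position': array([0.14772564, 0.60684253, 0.23295131]), 'tool_rot': array([-1.79928263e+02, -2.17064879e-04,  1.66320052e+02]), 'contact_force': array([-0.25339972, -0.52770603, -0.47603989]), 'moment': array([-0.00633133,  0.00751217, -0.0168133 ]), 'gripper_force': 0.0, 'opening': 0.09193148871922398}
```

View pics/scene0.png

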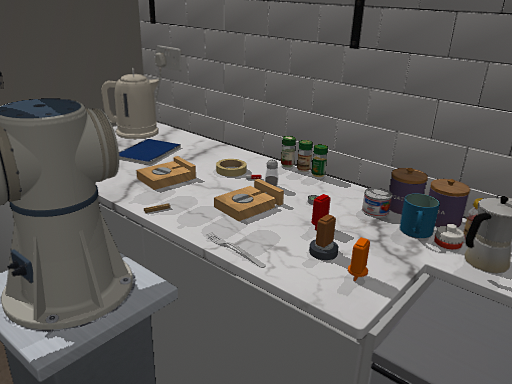

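View pics/top0.png

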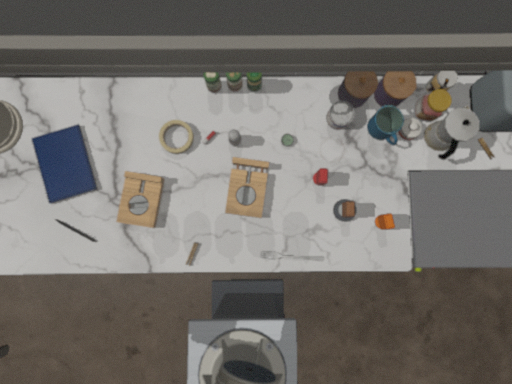

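The top view shows two boards with cams. The one at (247,190) has a rail at (251,165) with a visible gap, so it is the open part. The one at (141,200) is closed, so it is locked. The driver candidates are brown in the dark ring at (345,210), red at (321,177) and orange at (385,221). The brown one in the stand fits the description. I'll confirm with an enlarged crop.

```bash
python3 - <<'E'
import cv2,numpy as np
t=cv2.imread("pics/top0.png"); s=cv2.imread("pics/scene0.png")
f=lambda im,x,y,w,h,k:cv2.resize(im[y:y+h,x:x+w],None,fx=k,fy=k,interpolation=cv2.INTER_CUBIC)
a=np.hstack([f(t,215,150,66,75,6),f(t,317,173,66,75,6)][:2])[:300*2]
b=np.hstack([f(s,210,175,80,45,5),f(s,300,205,78,45,5)])[:150*2]
b=cv2.resize(b,(792,140*1)) if 0 else b
m=np.vstack([cv2.resize(a,(792,450))[:370+0] if 0 else a[:, :790], ])
cv2.imwrite("pics/crop1.png",m)
print(m.shape)
E
```

```text
(450, 790, 3)
```

View pics/crop1.png

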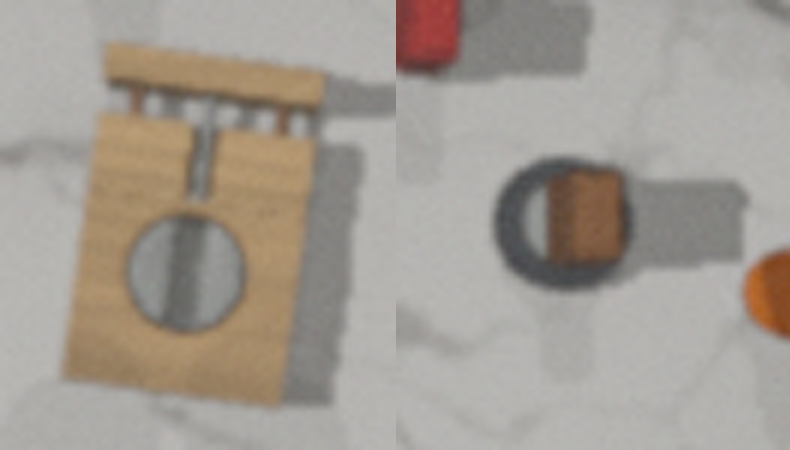

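The crop confirms both. The open part has its gap at crop y≈105, its cam centre at pixel (246,195) and its slot running roughly along the image's vertical. The brown driver stands in the dark ring at about (344,210), with its flats facing left and right (world ±y).

```bash
cat > h.py <<'E'
import cv2,numpy as np
from bench import *
def ray(n,px):
    c=calibration(n); u=cv2.undistortPoints(np.float64(px).reshape(-1,1,2),c["camera_matrix"],c["dist_coeffs"]).reshape(-1,2)
    d=np.c_[u,np.ones(len(u))]@c["R"]; return -c["R"].T@c["t"],d
def plane(n,px,z):
    o,d=ray(n,px); return o+d*((z-o[2])/d[:,2])[:,None]
def blob(m,near):
    k,l,st,ce=cv2.connectedComponentsWithStats(m.astype(np.uint8))
    i=1+np.argmin([np.hypot(*(ce[j]-near))+ (999 if st[j,4]<25 else 0) for j in range(1,k)]); return l==i
def rect(n,m,z,erode=0):
    c,_=cv2.findContours(m.astype(np.uint8),0,cv2.CHAIN_APPROX_NONE); c=max(c,key=cv2.contourArea)[:,0]
    return plane(n,c,z)[:,:2]
E
python3 - <<'E'
from h import *
t=cv2.imread("pics/top0.png"); hsv=cv2.cvtColor(t,cv2.COLOR_BGR2HSV); H,S,V=[hsv[...,i].astype(int) for i in range(3)]
yy,xx=np.mgrid[:384,:512]
def box(a,b,c,d): return (xx>=a)&(xx<b)&(yy>=c)&(yy<d)
wood=(S>70)&(H<25)
# cam disc: non-wood blob inside board
m=blob((S<60)&box(230,262,184,208),(246,195)); p=rect("top",m,.032)
(c,r)=cv2.minEnclosingCircle(np.float32(p)); print("cam",c,r*2,p.mean(0),cv2.fitEllipse(np.float32(p)))
q=m&(np.hypot(xx-246,yy-195.3)<8.2); thr=cv2.threshold(V[q].astype(np.uint8),0,255,cv2.THRESH_OTSU)[0]
q&=V<=thr; P=plane("top",np.c_[xx[q],yy[q]],.032)[:,:2]; 
vx,vy,x0,y0=cv2.fitLine(np.float32(P),cv2.DIST_L2,0,.01,.01).ravel(); print("slot",x0,y0,np.degrees(np.arctan(vy/vx)),q.sum())
b=blob(wood&box(222,272,170,222),(246,195)); p=rect("top",b,.03); print("board",cv2.minAreaRect(np.float32(p)*1000))
# stand
m=(V<100)&(S<90)&box(330,357,196,224)
hb=wood&box(338,360,196,224)
m=blob(m|(S>70)&box(330,357,196,224),(344,210)); p=rect("top",m,.02); print("stand",cv2.minEnclosingCircle(np.float32(p)),cv2.fitEllipse(np.float32(p)))
h=blob(hb,(347,209)); print("handleV"); print(V[200:220,338:358])
p=rect("top",h,.088); print("handle",cv2.minAreaRect(np.float32(p)*1000))
E
```

```text
cam (0.5175150632858276, -0.013527440838515759) 0.05901102349162102 [ 0.51742107 -0.01350308] ((0.5173367261886597, -0.013415242545306683), (0.05512189492583275, 0.057135943323373795), 165.3448944091797)
slot 0.51619875 -0.012200166 -5.4060616 88
board ((528.7901611328125, -16.10230255126953), (106.93070220947266, 140.08041381835938), 81.69610595703125)
stand ((0.4719821810722351, -0.3110346794128418), 0.03464344143867493) ((0.4720132052898407, -0.3101046681404114), (0.061530280858278275, 0.06578967720270157), 9.196795463562012)
handleV
[[160 131 110  94  89  84  82  85  87  93 101 108 120 127 127 133 151 152
  161 161]
 [109  92  86  84  83  81  81  83  83  95  96  91  95 101 104 113 120 137
  151 160]
 [ 78  81  79  80  84  84  86  92 110 120 121 110 109 115 117 114 106 120
  137 154]
 [ 85  81  91  89  94  92  95 100 111 123 130 129 124 129 127 125 102 112
  129 136]
 [ 81  90 102 114 102  95  97 101 110 118 128 130 130 129 129 126 103 108
  126 134]
 [ 87 108 132 131 104 100 101 100 108 125 130 131 130 130 131 122  99 100
  127 131]
 [ 98 127 143 138 110  96  97 102 114 126 131 1
[... 551 characters left out ...]
96 121 142 138 110  99  93 102 114 125 128 128 127 123 124 118  95  90
  118 130]
 [ 87 100 123 131 107  96  96 100 109 118 120 120 122 121 123 116 102 102
  123 130]
 [ 82  87 100 116 101  94  95  97  99 114 118 110 111 112 112 107 104 120
  132 132]
 [ 85  82  86  85  83  86  89  86  84  91  89  91  90  90  89  89 105 126
  132 134]
 [ 76  84  84  78  77  79  77  75  70  76  77  74  79  79  80  93 115 129
  133 138]
 [ 89  80  80  77  79  74  77  76  72  78  78  76  74  81  93 106 120 132
  139 154]
 [119  95  87  81  80  80  76  76  78  77  76  80  86  95 107 122 135 148
  156 175]]
handle ((472.3929138183594, -306.0812683105469), (31.140363693237305, 42.98771667480469), 88.3289566040039)
```

Call:
play_rows(steps=[[[0.016,-0.046,0,0,0,0.0105],[0.016,-0.046,0,0,0,0.0105],[0.016,-0.046,0,0,0,0.0105],[0.016,-0.046,0,0,0,0.0105],[0.016,-0.046,0,0,0,0.0105],[0.016,-0.046,0,0,0,0.0105],[0.016,-0.046,0,0,0,0.0105],[0.016,-0.046,0,0,0,0.0105],[0.016,-0.046,0,0,0,0.0105],[0.016,-0.046,0,0,0,0.0105],[0.016,-0.046,0,0,0,0.0105],[0.016,-0.046,0,0,0,0.0105],[0.016,-0.046,0,0,0,0.0105],[0.016,-0.046,0,0,0,0.0105],[0.016,-0.046,0,0,0,0.0105],[0.016,-0.046,0,0,0,0.0105],[0.016,-0.046,0,0,0,0.0105],[0.016,-0.046,0,0,0,0.0105],[0.016,-0.046,0,0,0,0.0105],[0.016,-0.043,0,0,0,0.0105]]], hand=0.75)

```text
clock: 2.6
position: [0.4679, -0.3114, 0.2332]
tool_rot: [180.0, -0.0, 178.3]
contact_force: [1.2, 0.2, -0.4]
opening: 0.0688
gripper_force: 0.0
```

```bash
python3 - <<'E'
from bench import *
s=read_state(); print(s["clock"],s["joint_positions"],s["position"],s["tool_rot"],s["contact_force"])
E
```

```text
2.6 [-3.37940695e+01  1.46866679e+01  1.01402658e+02  2.76642919e-03
  6.39394637e+01 -1.22137377e+02] [ 0.46794621 -0.31136982  0.23322174] [ 1.79982581e+02 -2.30569194e-02  1.78342095e+02] [ 1.20720343  0.22608156 -0.4446638 ]
```

Call:
play_rows(steps=[[[0.004,0.0,-0.025,0,0,0],[0,0,-0.03,0,0,0],[0,0,-0.03,0,0,0],[0,0,-0.03,0,0,0],[0,0,-0.025,0,0,0],[0,0,-0.015,0,0,0],[0,0,-0.008,0,0,0],[0,0,0,0,0,0]]])

```text
clock: 3.6
position: [0.4718, -0.3097, 0.0705]
tool_rot: [180.0, -0.0, 178.3]
contact_force: [0.4, 0.4, 0.5]
opening: 0.0689
gripper_force: 0.0
```

Call:
play_rows(steps=[[[0,0,0,0,0,0],[0,0,0,0,0,0],[0,0,0,0,0,0],[0,0,0,0,0,0],[0,0,0,0,0,0],[0,0,0,0,0,0]]], hand=0, newtons=40)

```text
clock: 4.35
position: [0.4719, -0.3098, 0.0707]
tool_rot: [-180.0, 0.0, 178.3]
contact_force: [-0.6, -0.9, 2.4]
opening: 0.026
gripper_force: 40.0
```

Call:
play_rows(steps=[[[0,0,0.01,0,0,0],[0,0,0.02,0,0,0],[0,0,0.03,0,0,0],[0,0,0.03,0,0,0],[0.003,0.017,0.01,0,0,-0.01],[0.006,0.04,0,0,0,-0.0125],[0.006,0.04,0,0,0,-0.0125],[0.006,0.04,0,0,0,-0.0125],[0.006,0.04,0,0,0,-0.0125],[0.006,0.04,0,0,0,-0.0125],[0.006,0.04,0,0,0,-0.0125],[0.004,0.03,0,0,0,-0.0075],[0.002,0.01,0,0,0,0],[0,0,0,0,0,0],[0,0,0,0,0,0]]])

```text
clock: 6.22
position: [0.5167, -0.0136, 0.1706]
tool_rot: [-180.0, -0.0, 173.0]
contact_force: [-0.7, 0.3, -1.1]
opening: 0.0254
gripper_force: 40.0
```

```bash
python3 - <<'E'
from h import *
s=read_state(); print(s["clock"],s["joint_positions"],s["position"],s["tool_rot"],s["contact_force"])
a=camera("scene"); b=camera("top"); cv2.imwrite("pics/s1.png",a); cv2.imwrite("pics/t1.png",b)
f=lambda im,x,y:cv2.resize(im[y:y+140,x:x+130],None,fx=3,fy=3,interpolation=cv2.INTER_CUBIC)
cv2.imwrite("pics/m1.png",np.hstack([f(a,185,110),f(b,185,120)]))
E
```

```text
6.225 [-1.65970377e+00  1.48967954e+01  1.10186585e+02 -1.98556039e-02
  5.49238919e+01 -8.46712875e+01] [ 0.51669696 -0.01356745  0.17062914] [-1.79983147e+02 -5.73354462e-03  1.73022994e+02] [-0.69038576  0.25871412 -1.07614625]
```

View pics/m1.png

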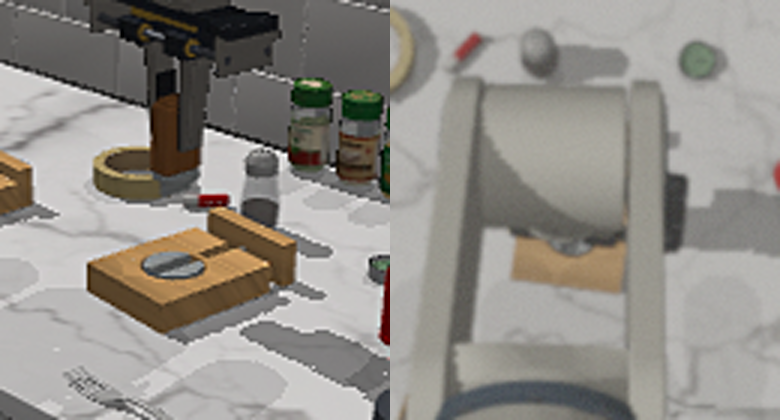

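The left half of the picture shows the driver held upright over the cam, and the right half shows the arm hiding the cam from above. I'll lower it next.

Call:
play_rows(steps=[[[0,0,-0.02,0,0,0],[0,0,-0.025,0,0,0],[0,0,-0.015,0,0,0],[0,0,-0.006,0,0,0],[0,0,-0.004,0,0,0],[0,0,-0.004,0,0,0],[0,0,-0.002,0,0,0],[0,0,0,0,0,0]]])

```text
clock: 7.32
position: [0.5169, -0.0127, 0.0947]
tool_rot: [180.0, 0.0, 173.1]
contact_force: [0.5, 0.6, -0.6]
opening: 0.0262
gripper_force: 40.0
```

Call:
play_rows(steps=[[[0,0,-0.004,0,0,0],[0,0,-0.004,0,0,0],[0,0,-0.002,0,0,0],[0,0,-0.001,0,0,0],[0,0,0,0,0,0]]])

```text
clock: 7.95
position: [0.5168, -0.0127, 0.0835]
tool_rot: [-180.0, -0.0, 173.0]
contact_force: [-0.6, 0.6, -2.4]
opening: 0.026
gripper_force: 40.0
```

Call:
play_rows(steps=[[[0,0,0,0,0,-0.05],[0,0,0,0,0,-0.1],[0,0,0,0,0,-0.1],[0,0,0,0,0,-0.1],[0,0,0,0,0,-0.1],[0,0,0,0,0,-0.1],[0,0,0,0,0,-0.1],[0,0,0,0,0,-0.1],[0,0,0,0,0,-0.1],[0,0,0,0,0,-0.1],[0,0,0,0,0,-0.05],[0,0,0,0,0,0]]])

```text
clock: 9.45
position: [0.5174, -0.0124, 0.0838]
tool_rot: [179.9, 0.0, 115.8]
contact_force: [1.9, 2.8, -4.0]
opening: 0.0259
gripper_force: 40.0
```

```bash
python3 - <<'E'
from h import *
s=read_state(); print(s["clock"],s["joint_positions"],s["position"],s["tool_rot"],s["contact_force"],s["moment"])
E
```

```text
9.45 [-1.55989917e+00  2.22497300e+01  1.13639915e+02  3.96969626e-02
  4.40431583e+01 -2.73594706e+01] [ 0.51741137 -0.01242563  0.0837767 ] [1.79927628e+02 6.33840301e-03 1.15771049e+02] [ 1.9475047   2.84757787 -3.96144429] [ 0.58438765 -0.44072194  0.09796639]
```

Call:
play_rows(steps=[[[0,0,0,0,0,-0.08],[0,0,0,0,0,-0.08],[0,0,0,0,0,-0.08],[0,0,0,0,0,-0.08],[0,0,0,0,0,-0.08],[0,0,0,0,0,-0.08],[0,0,0,0,0,-0.04],[0,0,0,0,0,0]]])

```text
clock: 10.45
position: [0.5178, -0.0125, 0.0838]
tool_rot: [179.9, -0.0, 86.0]
contact_force: [3.5, 3.6, -4.3]
opening: 0.0255
gripper_force: 40.0
```

```bash
python3 - <<'E'
from h import *
s=read_state(); print(s["clock"],s["tool_rot"],s["contact_force"],s["moment"])
a=camera("scene"); cv2.imwrite("pics/s2.png",a)
cv2.imwrite("pics/m2.png",cv2.resize(a[130:240,190:310],None,fx=5,fy=5,interpolation=cv2.INTER_CUBIC))
E
```

```text
10.45 [ 1.79893516e+02 -3.07990990e-02  8.60276658e+01] [ 3.50192511  3.57089076 -4.31842895] [ 0.79850128 -0.80514406  0.08513257]
```

View pics/m2.png

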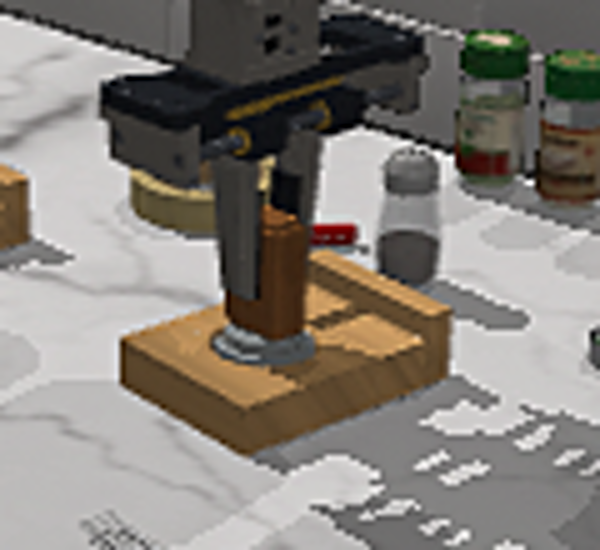

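The picture shows the collar seated on the cam and the rail almost up to the board. I'll turn on gently to the stop.

Call:
play_rows(steps=[[[0,0,0,0,0,-0.03],[0,0,0,0,0,-0.03],[0,0,0,0,0,-0.02],[0,0,0,0,0,0]]])

```text
clock: 11.0
position: [0.5178, -0.0125, 0.0838]
tool_rot: [179.9, -0.0, 81.5]
contact_force: [4.9, 3.0, -4.2]
opening: 0.0256
gripper_force: 40.0
```

```bash
python3 - <<'E'
from h import *
s=read_state(); print(s["clock"],s["tool_rot"],s["contact_force"],s["moment"])
E
```

```text
11.0 [ 1.79894084e+02 -3.79734626e-02  8.14619241e+01] [ 4.85197527  2.95117035 -4.15293856] [ 0.82435827 -0.91711333  0.13566894]
```

Call:
play_rows(steps=[[[0,0,0,0,0,-0.02],[0,0,0,0,0,-0.02],[0,0,0,0,0,0]]])

```text
clock: 11.38
position: [0.5178, -0.0125, 0.0838]
tool_rot: [179.9, -0.0, 79.2]
contact_force: [4.1, 4.0, -5.0]
opening: 0.0259
gripper_force: 40.0
```

```bash
python3 - <<'E'
from h import *
s=read_state(); print(s["clock"],s["tool_rot"],s["contact_force"],s["moment"])
E
```

```text
11.375 [ 1.79892203e+02 -3.76307428e-02  7.91870315e+01] [ 4.13386491  3.95556921 -5.03908223] [ 0.87188787 -0.96228618  0.22338394]
```

Call:
play_rows(steps=[[[0,0,0,0,0,-0.02],[0,0,0,0,0,-0.015],[0,0,0,0,0,0]]])

```text
clock: 11.75
position: [0.5178, -0.0126, 0.0838]
tool_rot: [179.9, -0.0, 77.2]
contact_force: [3.4, 2.8, -4.2]
opening: 0.026
gripper_force: 40.1
```

```bash
python3 - <<'E'
from h import *
s=read_state(); print(s["clock"],s["tool_rot"],s["contact_force"],s["moment"])
a=camera("scene"); cv2.imwrite("pics/s3.png",a)
cv2.imwrite("pics/m3.png",cv2.resize(a[170:225,210:290],None,fx=9,fy=9,interpolation=cv2.INTER_CUBIC))
E
```

```text
11.75 [ 1.79884844e+02 -2.36640982e-02  7.72464720e+01] [ 3.39784902  2.84269964 -4.22922463] [ 0.80798523 -0.95367405  0.73869163]
```

View pics/m3.png

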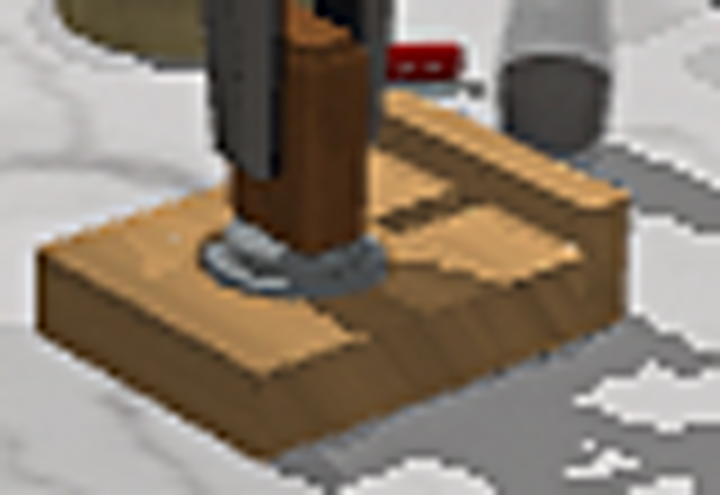

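The moment has jumped to 0.74 N m, so the cam is at its stop, and the picture shows the rail flush with the board. I'll ease off, let go and retreat straight up.

Call:
play_rows(steps=[[[0,0,0,0,0,0.02],[0,0,0,0,0,0.02],[0,0,0,0,0,0]]])

```text
clock: 12.18
position: [0.5178, -0.0125, 0.0838]
tool_rot: [179.9, -0.0, 79.5]
contact_force: [4.0, 3.6, -4.4]
opening: 0.0255
gripper_force: 40.0
```

Call:
play_rows(steps=[[[0,0,0,0,0,0],[0,0,0,0,0,0],[0,0,0,0,0,0],[0,0,0,0,0,0],[0,0,0,0,0,0]]], hand=0.65)

```text
clock: 12.8
position: [0.5168, -0.0128, 0.0836]
tool_rot: [-180.0, 0.0, 79.4]
contact_force: [-0.5, 0.0, -0.3]
opening: 0.0599
gripper_force: 0.0
```

Call:
play_rows(steps=[[[0,0,0.01,0,0,0],[0,0,0.02,0,0,0],[0,0,0.04,0,0,0],[0,0,0.04,0,0,0],[0,0,0.03,0,0,0],[-0.02,0.05,0,0,0,0],[-0.02,0.05,0,0,0,0],[-0.02,0.05,0,0,0,0],[-0.02,0.05,0,0,0,0],[-0.02,0.03,0,0,0,0],[0,0,0,0,0,0],[0,0,0,0,0,0]]])

```text
clock: 14.3
position: [0.4171, 0.2169, 0.224]
tool_rot: [180.0, -0.0, 79.4]
contact_force: [-1.0, 0.1, 0.5]
opening: 0.0595
gripper_force: 0.0
```

```bash
python3 - <<'E'
from h import *
s=read_state(); print(s["clock"],s["position"],s["contact_force"])
a=camera("scene"); b=camera("top")
f=lambda im,x,y:cv2.resize(im[y:y+90,x:x+100],None,fx=4,fy=4,interpolation=cv2.INTER_CUBIC)
cv2.imwrite("pics/m4.png",np.hstack([f(a,200,150),f(b,200,145)]))
E
```

```text
14.3 [0.41711696 0.2169404  0.22402554] [-1.0055782   0.05785385  0.48297228]
```

View pics/m4.png

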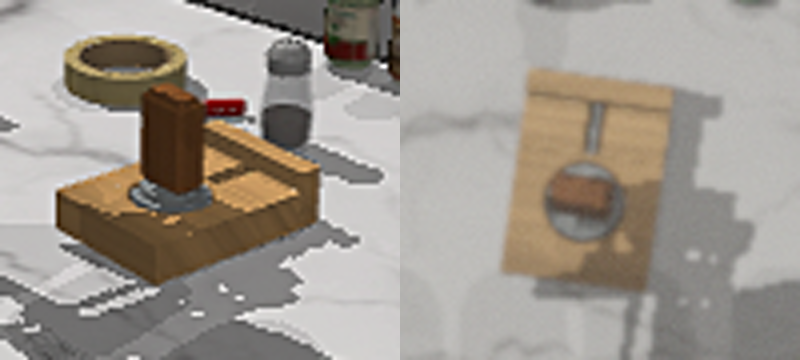

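The picture shows the rail flush with the board, the driver upright in the cam and the gripper well clear.

```bash
python3 -c "
from bench import *
print(close_job())"
```

```text
the job is handed in; nothing more can be done
None
```

I turned the open part's cam clockwise to its stop, which pulled the rail flush with its board; the driver is left standing upright in the cam, and the job was handed in at about 14.4 s.

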